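Load the parts box into the laser welder's lane

ROBOT

A 6-joint arm with a two-finger parallel gripper is mounted at the origin on the work surface. World frame = base frame: x ahead of the robot, y to its left, z up, the work surface at z = 0. Lengths are in m, angles in rad, forces in N, time in s.
With the tool pointing down it reaches from about 0.35 to 0.975 m from the base axis. Payload 4.9 kg.
Tool frame: the origin (TCP) lies at the very end of the fingers, on their centre line; the grasp point (between the pads) lies 19 mm behind it; z points along the fingers, y is the line along which they close (so a half turn about z gives the same grasp; the last joint's range is limited). The gripper opens to 85 mm and grips with 20 to 120 N. Pads are 22 mm wide; open, the fingers measure 114 mm over their backs; the gripper's body (76 mm by 85 mm) begins 54 mm behind the grasp point. The pads swing forward as they close: fully open they stand 13 mm farther back than shut.
Start: joints at [1.158, 0.053, 1.613, -0, 1.476, -0.119], TCP at [0.181, 0.598, 0.231] pointing down, gripper open.
Joint ranges: [-3.01, 3.01], [-1.01, 2.22], [0.06, 2.58], [-1.02, 4.17], [0.09, 2.62], [-3.14, 3.14]. Speed limits (rad/s): [2.57, 2.57, 3.14, 3.14, 3.14, 3.14].

INTERFACE

Orientations are given as a rotation vector (axis times angle).
In Python, from workcell import r gives the robot as it stands. The module is installed in compiled form; this text tells all that it offers.
- The arm moves only by the shell command python3 -m jog 'ROWS' [OPENING] [FORCE]. ROWS is JSON, a list of rows, each a list of 4 numbers: the shift along the world's x, y, z in mm, then the turn about the world's z in rad. In form: [[dx, dy, dz, roll], ...]. A call has 1 to 8 rows; each row shifts and turns the commanded pose from where the row before left it; what a row does not reach is not made up. A row lasts 1/10 s, in which the tool goes at most 50 mm and 8.59 degrees, less where a joint would pass 70% of its speed; a pose out of reach is approached as far as the arm can. A call with a gripper value outside its range is refused whole. OPENING is the opening, from -1 (shut) to 1 (fully open), set as the call begins (- or left out, the last holds). The fingers move at their own pace and stop on an object; FORCE is the grip in N (left out, the last holds). Time passes only in rows, so rows that do not move let the fingers close. It gives the time, the measured TCP pose, the force, the opening and the grip force at its end, in the units of the state.
- r.get_state(): the state, without advancing time (a new reading comes with each control period).
- r.grab_frame(name): name is "scene" or "top" or "wrist"; returns a dict with "img" (400x640x3 uint8, red, green, blue), "fx", "fy", "cx", "cy" (pixels), "R" (3x3) and "t" (3): a world point X has camera coordinates R X + t. Camera axes: x right, y down, z forward; pixel columns grow to the right and rows downward; lengths in m; the calibration is good to about 2 mm. A picture is of the moment at which its call begins. There is no depth.
- r.close_job(): hands the job in; it is judged then, once.
The state is a dict: "t": time; "q": joint angles; "joint_vel": joint speeds; "tau": joint torques, N m; "position": TCP position; "eef_rot": TCP orientation; "wrist_force": force on the tool from outside, world axes, zero at the start; "moment": the same for the moment, N m; "opening": opening from 0.0 (shut) to 1.0 (fully open); "grasp_force": force on a finger pad.
Only numpy, scipy, OpenCV 4.12 (cv2) and the standard library are available. Lean on these libraries where they do the work, as an engineer would, in place of code of your own. Each camera call takes 0.05 s, during which the arm holds its last target. There are 200 camera calls.

TASK

Push the blue parts box with the fingers, without lifting it, from the green infeed down the lane between the two yellow guide rails until it is fully home, flat against the black stop; neither the box nor the robot may touch either rail. Then press the green button all the way down to report the lane loaded, and let go. Do not press the red button, and leave everything else on the table where it is.

Things in the scene. Friction and masses are not known exactly. Their poses are not given: they have to be found in the camera images.
- lane: Loading lane: fixed aluminium plate 400 x 200 mm, 8 mm thick. Origin: centre of its underside, on the table. x runs down the lane from the open green infeed (x -200 to -40 mm, no rails) to the stop; y across it, roughly towards the robot; z up. Stop: black block 110 mm wide, face at x = +170 mm, top 48 mm above the table. The clear lane between the rails is 124 mm wide.
- rail_near: Yellow guide rail nearer the robot: a bar 210 mm long (lane x -40 to +170 mm), 8 mm wide, 22 mm tall on the plate, so its top is 30 mm above the table; inner face at lane y = +62 mm. Origin: centre of its underside, at lane (65, 66, 8) mm. x along the rail.
- rail_far: Yellow guide rail farther from the robot, the same bar; inner face at lane y = -62 mm, origin at lane (65, -66, 8) mm.
- box: Closed parts box, blue with a white lid, flush plain sides: 90 mm long (its x), 100 mm wide (y), 60 mm tall, 0.3 to 0.65 kg; slides loose on the plate. Origin: centre of its underside. Its x points roughly down the lane. Starts on the infeed, up to 20 mm off the lane's middle and 0.2 rad askew. Home against the stop, its origin is at lane x = +125 mm.
- ready (a joint): Travel of the green push button: 0 up, 0.006 m fully down; springs back, 4 N to hold it fully down. Green cap 36 mm across on a grey housing, pressed straight down.
- ready_top (a point): Centre of the top of the green button's cap.
- abort (a joint): Travel of the red push button, otherwise the same as the green one: 0 up, 0.006 m down.
- abort_top (a point): Centre of the top of the red button's cap.
- spool: Copper-coloured wire spool, 56 mm across, 48 mm tall, standing by the lane on the robot's side. Origin: centre of its underside.
- jar: Small jar, 48 mm across, 65 mm tall, standing by the lane on the far side. Origin: centre of its underside.
- insert: Steel mould insert, 50 x 40 mm, 38 mm tall with a step. Origin: centre of its underside.
- driver: Screwdriver lying on the table. Origin: under its middle; handle to its -x.
- caliper: Caliper lying flat, 170 mm long, 10 mm thick. Origin: centre of its underside.
- mug: White mug, 76 mm across, 85 mm tall. Origin: centre of its underside.
- solvent: Amber bottle with a red cap, 60 mm across, 140 mm tall. Origin: centre of its underside.
Things that resemble listed ones, but are neither listed nor needed, are in the scene too. Leave any pink or white look-alike of the part that bears ready alone.

How it is judged:
On the way, in this order (a step that is already met when the one before it is completed fails the run):
1. the box is home against the stop, at rest between the rails (x of box in the frame of lane above 0.12 m and y of box in the frame of lane between -0.012 and 0.012 m and angle between the x axis of box and the x axis of lane, either way round below 0.09 rad and z of box in the frame of lane below 0.012 m and angle between box's own z axis and vertical below 0.05 rad and linear speed of box below 0.02 m/s), for 0.2 s.
2. the green button is pressed down (value of joint ready above 0.0045 m), for 0.05 s.
At the end, for the whole second after the job is handed in: The box stands on the lane's plate within 5 mm of the stop, within 12 mm of the lane's middle and 0.09 rad of square, upright and at rest; the green button was pressed at least 4.5 of its 6 mm after the box was home, and has been let go (all of step 1 and value of joint ready below 0.002 m); the robot touches nothing.
It fails at once if a guide rail is touched, by the box, the robot or anything else (contact force between anything else and rail_near above 0.3 N or contact force between anything else and rail_far above 0.3 N).
It fails at once if the box is lifted or tipped (more than 8 mm off the plate, or 0.2 rad) (z of box in the frame of lane above 0.016 m or angle between box's own z axis and vertical above 0.2 rad).
It fails at once if the red button is pressed (more than 3 mm) (value of joint abort above 0.003 m).
It fails at once if a bystander is moved more than 15 mm or tipped over (distance of any of spool, jar, insert, driver, caliper, mug, solvent from where it was at the start of the episode above 0.015 m or angle between any of spool, jar, insert, driver, caliper, mug, solvent's own z axis and vertical above 0.4 rad).
It also fails if it takes over 70 s, if anything falls off the work surface, if the arm or the gripper's body presses on something with over 40 N, if the wrist force passes 120 N, or if a joint passes its speed limit or range.

## Working session

There is one attempt and no reset: what is moved stays moved. The work goes in short steps, Python scripts to look and compute and a shell command to move; the robot and the scene stay as the last step left them, time stands still between calls to the robot, and variables do not carry over. Pictures are saved under pics/ and viewed, at most 10 in all, crops included, and the job is handed in when it is done.

```bash
mkdir -p pics
python3 - <<'E'
from workcell import r
import cv2,pickle
for n in("scene","top"):
    f=r.grab_frame(n);pickle.dump(f,open(n+'.pkl','wb'));cv2.imwrite(f'pics/{n}0.png',f['img'][:,:,::-1]);print(n,f['fx'],f['cx'],f['cy'],f['R'],f['t'])
s=r.get_state();print(s)
E
```

```text
scene 381.2014192887093 318.0255754583015 203.0089796907361 [[-7.55440091e-01  6.55217523e-01  5.16174899e-04]
 [ 5.56841858e-01  6.42431586e-01 -5.26506223e-01]
 [-3.45307711e-01 -3.97456481e-01 -8.50171118e-01]] [ 0.45674191 -0.30105602  1.21667119]
top 365.6701726213066 325.9303463687288 198.28908738848023 [[-0.09098082 -0.99583595  0.00576682]
 [-0.96728435  0.08699225 -0.23831353]
 [ 0.23681951 -0.02726012 -0.97117115]] [0.03474714 0.60246018 0.83967365]
{'t': 0.1, 'q': array([ 1.15801602e+00,  5.33324575e-02,  1.61417276e+00, -2.21694818e-05,
        1.47600948e+00, -1.18993151e-01]), 'joint_vel': array([-6.13933228e-04, -3.13860554e-03, -2.53803781e-03,  1.44358625e-04,
       -1.72313518e-03, -9.62785190e-05]), 'tau': array([ 1.24311155e-04, -3.94902384e+01, -3.71363533e+01, -1.30043154e-04,
        3.88435597e-03, -2.21786468e-05]), 'position': array([0.18075653, 0.5976913 , 0.23015057]), 'eef_rot': array([-4.59747664e-01, -3.10727995e+00,  2.92169623e-03]), 'wrist_force': array([ 0.05552537,  1.62025304, -0.45389145]), 'moment': array([ 0.02170875, -0.01177305, -0.00099377]), 'grasp_force': 0.0, 'opening': 1.0004743739225463}
```

View pics/top0.png

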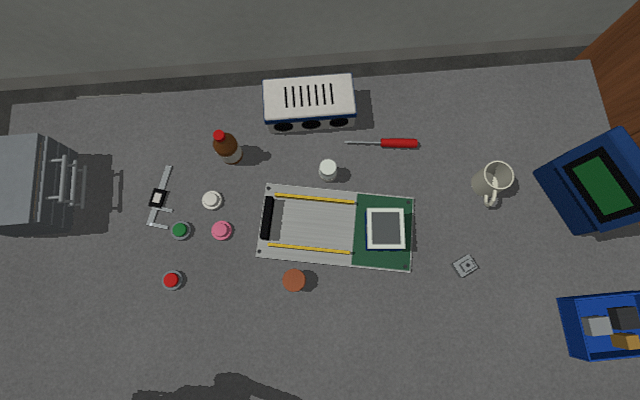

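View pics/scene0.png

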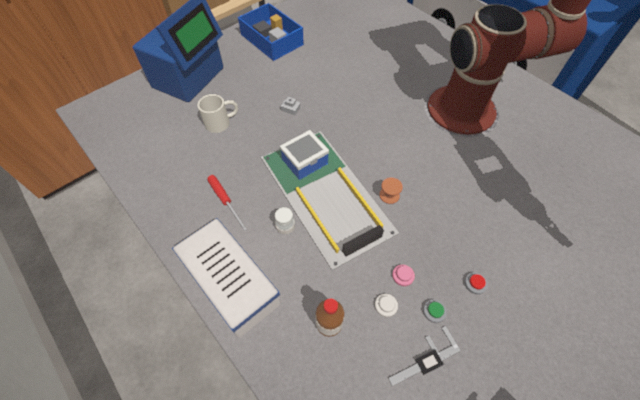

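The top view shows the green button at (180,230), with red at (172,280), pink at (222,231) and white at (212,200) as the things it could be mistaken for. In the scene view they are green (434,310), red (477,283), pink (404,274) and white (387,305). The box lid is at about (386,228) on the green infeed, the rails run along rows 198 and 248, and the stop is at (267,218). The only candidates for the box are the blue tray at (605,325) and the blue-edged white unit at (310,100), and neither is on the lane. I'm choosing the green-capped button and the box on the infeed, and will check them in a close crop.

```bash
cat > h.py <<'E'
import numpy as np,cv2,pickle
def ray(f,uv):
    d=np.array([(uv[0]-f['cx'])/f['fx'],(uv[1]-f['cy'])/f['fy'],1.]);R=np.array(f['R']);return -R.T@f['t'],R.T@d
def onz(f,uv,z):
    c,d=ray(f,uv);return c+d*(z-c[2])/d[2]
def tri(f,a,g,b):
    c,d=ray(f,a);e,k=ray(g,b);s=np.linalg.lstsq(np.c_[d,-k],e-c,rcond=None)[0]
    p,q=c+s[0]*d,e+s[1]*k;return (p+q)/2,np.linalg.norm(p-q)
def proj(f,X):
    c=f['R']@np.array(X)+f['t'];return [f['fx']*c[0]/c[2]+f['cx'],f['fy']*c[1]/c[2]+f['cy']]
def mask(f,lo,hi,roi=None):
    m=cv2.inRange(cv2.cvtColor(f['img'],cv2.COLOR_RGB2HSV),lo,hi)
    if roi: z=np.zeros_like(m);x0,y0,x1,y1=roi;z[y0:y1,x0:x1]=m[y0:y1,x0:x1];m=z
    return m
def blobs(m,amin=15):
    cs=cv2.findContours(m,cv2.RETR_EXTERNAL,cv2.CHAIN_APPROX_NONE)[0]
    return sorted([c for c in cs if cv2.contourArea(c)>amin],key=cv2.contourArea,reverse=True)
E
python3 - <<'E'
from h import *
np.set_printoptions(precision=4,suppress=True)
F={n:pickle.load(open(n+'.pkl','rb')) for n in('top','scene')}
def cen(c): m=cv2.moments(c);return np.array([m['m10'],m['m01']])/m['m00']
roi={'top':(250,170,425,280),'scene':(250,120,410,280)}
cols={'green':((50,90,40),(85,255,255)),'red':((0,150,90),(6,255,255))}
br={'top':(155,215,205,300),'scene':(420,265,495,325)}
for k,(lo,hi) in cols.items():
    P={}
    for n in F:
        b=blobs(mask(F[n],lo,hi,br[n]),8);P[n]=cen(b[0]);print(k,n,[(cen(c).round(1),cv2.contourArea(c)) for c in b[:3]])
    print(k,tri(F['top'],P['top'],F['scene'],P['scene']))
for n in F:
    print(n)
    for c in blobs(mask(F[n],(20,120,80),(35,255,255),roi[n]))[:2]:
        rr=cv2.boxPoints(cv2.minAreaRect(c)); print('rail',np.array([onz(F[n],p,.03)[:2] for p in rr]).round(4).tolist())
    ln={'top':(360,200,415,255),'scene':(270,125,335,172)}[n]
    for c in blobs(mask(F[n],(0,0,190),(180,40,255),ln))[:1]:
        rr=cv2.boxPoints(cv2.minAreaRect(c)); W=np.array([onz(F[n],p,.068)[:2] for p in cv2.approxPolyDP(cv2.convexHull(c),4,True)[:,0]]);print('lid px',rr.round(1).tolist(),'w',W.tolist(),'c',W.mean(0))
    for c in blobs(mask(F[n],(50,60,20),(90,255,200),roi[n]))[:1]:
        a=cv2.approxPolyDP(cv2.convexHull(c),4,True)[:,0]
        print('infeed',[onz(F[n],p,.008)[:2].round(4).tolist() for p in a])
t=cv2.resize(F['top']['img'][170:300,150:420],None,fx=2.9,fy=2.9,interpolation=cv2.INTER_CUBIC);cv2.imwrite('pics/c1.png',t[:,:,::-1])
E
```

```text
green top [(array([179.3, 229.4]), 131.0)]
green scene [(array([435.7, 309.4]), 164.5)]
green (array([0.5683, 0.3642, 0.0173]), np.float64(0.0006406237482068595))
red top [(array([170.3, 279.5]), 138.0)]
red scene [(array([477.2, 281.3]), 145.5)]
red (array([0.443 , 0.3856, 0.0176]), np.float64(0.0015999606518096927))
top
rail [[0.5045, 0.1369], [0.5124, 0.1357], [0.473, -0.0674], [0.4652, -0.0657]]
rail [[0.6313, 0.1121], [0.6419, 0.1104], [0.6025, -0.0918], [0.592, -0.0896]]
lid px [[368.0, 209.0], [404.0, 209.0], [404.0, 247.0], [368.0, 247.0]] w [[0.5599122485068546, -0.2063531742706007], [0.4658058802381949, -0.19793653701560748], [0.47350281189746857, -0.11310282049256139], [0.5675269601831744, -0.1218520864444692]] c [ 0.5167 -0.1598]
infeed [[0.623, -0.1085], [0.5963, -0.2512], [0.4145, -0.2139], [0.4401, -0.0724]]
scene
rail [[0.4819, -0.0672], [0.4678, -0.0676], [0.5078, 0.1394], [0.5205, 0.1388]]
rail [[0.6083, -0.0929], [0.5965, -0.0925], [0.6372, 0.1164], [0.6477, 0.1153]]
lid px [[279.6000061035156, 145.3000030517578], [314.5, 125.69999694824219], [328.5, 150.8000030517578], [293.70001220703125, 170.39999389648438]] w [[0.4628359421567507, -0.19813770411056142], [0.4728194617209998, -0.11048365653094244], [0.5713756449838592, -0.11925870203290428], [0.5630281140957238, -0.2073652219684965]] c [ 0.5175 -0.1588]
infeed [[0.4454, -0.075], [0.6212, -0.11], [0.5959, -0.2486], [0.4185, -0.2009]]
```

View pics/c1.png

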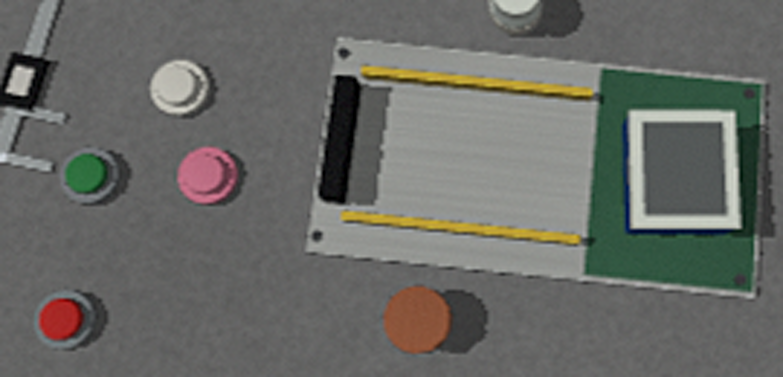

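The crop confirms the green cap on a grey housing, separate from the white, pink and red ones. The box is about 0.095 rad askew and its centre is at lane (-121, +2.5) mm. I'm going to the point behind the box, with the fingers' closing line across the lane.

```bash
python3 -m jog '[[28,-35,0,-0.08],[28,-35,0,-0.08],[28,-35,0,-0.08],[28,-35,0,-0.08],[28,-35,0,-0.08],[28,-35,0,-0.08],[28,-35,0,-0.08],[28,-35,0,-0.08]]' 0.18 60
python3 -m jog '[[10,-42,0,-0.08],[10,-42,0,-0.08],[10,-42,0,-0.08],[10,-42,0,-0.08],[10,-42,0,-0.08],[10,-42,0,-0.08],[10,-42,0,-0.08],[10,-42,0,-0.08]]'
python3 -m jog '[[4,-44,0,-0.038],[4,-44,0,-0.038],[4,-44,0,-0.038],[4,-44,0,-0.038],[4,-44,0,-0.038],[0,0,0,0],[0,0,0,0]]'
```

```text
t: 0.9
position: [0.4055, 0.3165, 0.2309]
eef_rot: [-1.418, -2.803, 0.0]
wrist_force: [1.2, 0.6, 0.8]
opening: 0.587
grasp_force: 0.0
t: 1.7
position: [0.4848, -0.0195, 0.231]
eef_rot: [-2.228, -2.214, 0.0]
wrist_force: [0.5, 0.0, -0.7]
opening: 0.59
grasp_force: 0.0
t: 2.4
position: [0.5045, -0.2384, 0.2305]
eef_rot: [-2.426, -1.994, 0.0]
wrist_force: [-0.0, 0.1, 0.1]
opening: 0.589
grasp_force: 0.0
```

```bash
python3 -m jog '[[0,0,-45,0],[0,0,-45,0],[0,0,-45,0],[0,0,-40,0],[0,0,-33,0],[0,0,0,0]]'
python3 - <<'E'
from workcell import r
import cv2,pickle
f=r.grab_frame('top');g=r.grab_frame('wrist');pickle.dump((f,g),open('b.pkl','wb'))
cv2.imwrite('pics/b.png',cv2.hconcat([cv2.resize(f['img'][160:300,250:450],(571,400)),cv2.resize(g['img'],(0,0),fx=.35,fy=.35,).copy() if 0 else f['img'][:400,:1]])[:,:,::-1])
cv2.imwrite('pics/bw.png',g['img'][:,:,::-1])
E
```

```text
t: 3.0
position: [0.5008, -0.2337, 0.0176]
eef_rot: [-2.415, -1.992, 0.005]
wrist_force: [0.0, -0.0, -0.7]
opening: 0.59
grasp_force: 0.0
```

View pics/bw.png

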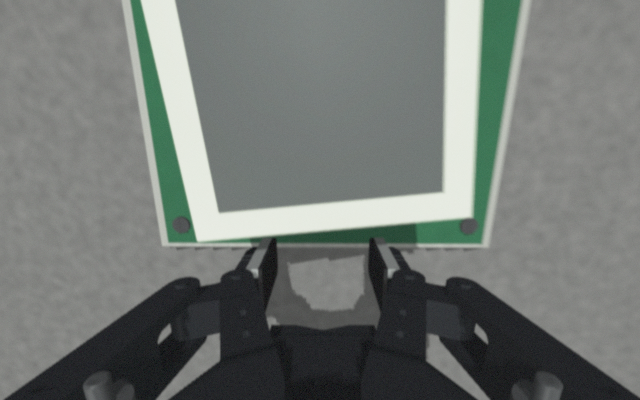

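View pics/b.png

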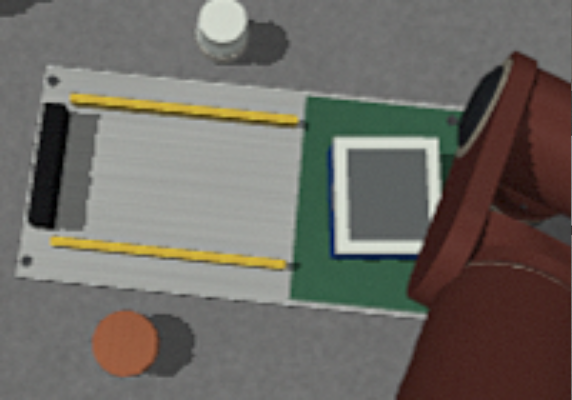

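```bash
python3 -m jog '[[2,0,3,0],[0,0,0,0],[0,0,0,0]]'
```

```text
t: 3.4
position: [0.5085, -0.2386, 0.0287]
eef_rot: [2.422, 1.995, 0.002]
wrist_force: [-0.3, -0.5, 0.2]
opening: 0.589
grasp_force: 0.0
```

```bash
python3 -m jog '[[-3,4,-2,0.004],[1.5,8,-1,0],[1.5,8,0,0],[1.5,8,0,0],[1.5,8,0,0],[1.5,8,0,0],[1.5,8,0,0],[0,0,0,0]]'
cat > look.py <<'E'
from h import *
from workcell import r
import sys
np.set_printoptions(precision=4,suppress=True)
O=np.array([.5425,-.0409]);u=np.array([.190,.982]);u/=np.linalg.norm(u);v=np.array([-u[1],u[0]])
L=lambda p:np.array([(p[:2]-O)@u,(p[:2]-O)@v])*1000
s=r.get_state();a=s['eef_rot']/np.linalg.norm(s['eef_rot']);tx=2*a[0]*a-np.eye(3)[0]
print('tcp lane',L(s['position']),s['position'],'yaw err',np.arctan2(tx[:2]@v,tx[:2]@u),s['wrist_force'])
for n in ('top','scene','wrist'):
    f=r.grab_frame(n);pickle.dump(f,open(n+'.pkl','wb'))
    # bright lid near the lane
    ok=np.zeros((400,640),np.uint8)
    quad=[proj(f,[*(O+x*u+y*v),.068]) for x,y in((-.19,-.075),(.19,-.075),(.19,.075),(-.19,.075))] if n!='wrist' else [(0,0),(640,0),(640,400),(0,400)]
    cv2.fillConvexPoly(ok,np.array(quad).astype(int),255)
    B=blobs(mask(f,(0,0,205),(180,40,255))&ok,100)
    if not B: print(n,'none');continue
    h=cv2.approxPolyDP(cv2.convexHull(B[0]),5,True)[:,0]
    P=np.array([L(onz(f,p,.068)) for p in h]);print(n,len(h),P.round(1).tolist(),'c',P.mean(0).round(1))
E
python3 look.py
```

```text
t: 4.2
position: [0.5132, -0.1844, 0.0233]
eef_rot: [-2.42, -2.003, -0.001]
wrist_force: [-0.1, 0.8, -0.1]
opening: 0.586
grasp_force: 0.0
tcp lane [-146.4123    1.4758] [ 0.5132 -0.1844  0.0233] yaw err 0.0030703356225320294 [-0.1117  0.7602 -0.0759]
top 4 [[-109.3, -46.0], [-90.9, 48.4], [-44.7, 50.7], [-44.1, -47.1]] c [-72.3   1.5]
scene 4 [[-7.1, 29.1], [173.3, 32.2], [165.2, -67.2], [-3.3, -71.4]] c [ 82.1 -19.3]
wrist 4 [[-45.5, -47.8], [-135.5, -47.7], [-135.7, 51.7], [-45.6, 52.2]] c [-90.6   2.1]
```

The wrist view puts the box square at lane (-91, +2), flush on the fingers.

```bash
python3 -m jog '[[1,5,0,-0.003],[2,10,0,0],[2,10,0,0],[2,10,0,0],[2,10,0,0],[2,10,0,0],[2,10,0,0],[2,10,0,0]]'; python3 look.py
python3 - <<'E'
import pickle,cv2
w=pickle.load(open('wrist.pkl','rb'));cv2.imwrite('pics/m.png',w['img'][:,:,::-1])
E
```

```text
t: 5.15
position: [0.5282, -0.1099, 0.0234]
eef_rot: [2.424, 1.998, -0.0]
wrist_force: [-0.7, -3.2, 0.3]
opening: 0.592
grasp_force: 0.0
tcp lane [-70.472    0.9619] [ 0.5282 -0.1099  0.0234] yaw err -0.0006639738284515744 [-0.7005 -3.1797  0.258 ]
top 4 [[31.2, -47.2], [-6.6, -45.9], [-3.0, 50.0], [31.4, 48.6]] c [13.2  1.4]
scene 4 [[60.4, 32.8], [173.3, 32.2], [164.1, -69.2], [64.7, -72.1]] c [115.6 -19.1]
wrist 4 [[31.4, -48.3], [-58.3, -48.3], [-58.3, 51.4], [31.6, 51.8]] c [-13.4   1.7]
```

View pics/m.png

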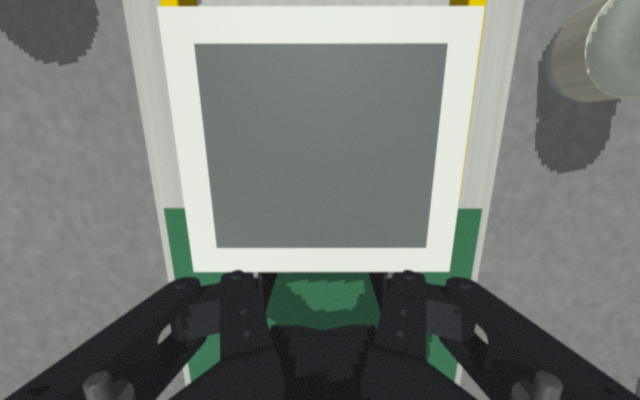

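```bash
python3 -m jog '[[2,10,0,0],[2,10,0,0],[2,10,0,0],[2,10,0,0],[2,10,0,0],[2,10,0,0],[2,10,0,0],[2,10,0,0]]'; python3 look.py
```

```text
t: 6.1
position: [0.5441, -0.0299, 0.0232]
eef_rot: [-2.424, -1.998, 0.0]
wrist_force: [-0.5, -3.3, -0.6]
opening: 0.59
grasp_force: 0.0
tcp lane [11.1179  0.5468] [ 0.5441 -0.0299  0.0232] yaw err -0.0007315534052031537 [-0.5482 -3.2616 -0.6263]
top none
scene 4 [[26.2, 48.4], [116.7, 47.0], [113.4, -49.6], [27.7, -48.1]] c [71.  -0.6]
wrist 4 [[113.0, -49.0], [23.1, -49.4], [22.7, 51.3], [113.1, 51.2]] c [68.  1.]
```

```bash
python3 -m jog '[[2,10,0,0],[2,10,0,0],[2,10,0,0],[2,10,0,0],[1,7,0,0],[1,4,0,0],[0,0,0,0]]'; python3 -m jog '[[0.5,2.5,0,0],[0.5,2.5,0,0],[0,0,0,0]]'; python3 look.py
```

```text
t: 6.95
position: [0.5541, 0.0212, 0.0233]
eef_rot: [-2.423, -1.998, -0.001]
wrist_force: [0.3, 0.4, -0.9]
opening: 0.593
grasp_force: 0.0
t: 7.25
position: [0.5546, 0.0242, 0.0233]
eef_rot: [2.424, 1.997, -0.003]
wrist_force: [-3.4, -6.4, 1.6]
opening: 0.592
grasp_force: 0.0
tcp lane [66.2311  0.4604] [0.5546 0.0242 0.0233] yaw err -0.0012951906933062573 [-3.4394 -6.389   1.5742]
top none
scene 4 [[79.4, 47.6], [169.1, 46.9], [170.2, -48.1], [79.5, -46.4]] c [124.5  -0. ]
wrist 4 [[166.6, -49.0], [76.5, -49.3], [76.7, 51.2], [166.7, 50.6]] c [121.7   0.9]
```

```bash
python3 -m jog '[[0.4,2,0,0],[0,0,0,0],[0,0,0,0]]';python3 -m jog '[[0.4,2,0,0],[0,0,0,0],[0,0,0,0]]'; python3 look.py
python3 - <<'E'
import pickle,cv2
w=pickle.load(open('wrist.pkl','rb'));cv2.imwrite('pics/s.png',w['img'][:,:,::-1])
E
```

```text
t: 7.7
position: [0.5546, 0.0242, 0.0233]
eef_rot: [2.423, 1.996, -0.008]
wrist_force: [-5.3, -13.0, 3.5]
opening: 0.591
grasp_force: 0.0
t: 8.0
position: [0.5546, 0.0241, 0.0234]
eef_rot: [2.421, 1.995, -0.014]
wrist_force: [-7.9, -20.8, 4.7]
opening: 0.594
grasp_force: 0.0
tcp lane [66.0965  0.4992] [0.5546 0.0241 0.0234] yaw err -0.0011927382281718157 [ -7.94   -20.7605   4.7193]
top none
scene 4 [[79.4, 47.6], [169.1, 46.9], [170.2, -48.1], [79.5, -46.4]] c [124.5  -0. ]
wrist 4 [[166.6, -49.2], [76.8, -49.3], [76.5, 51.3], [166.7, 50.9]] c [121.7   0.9]
```

View pics/s.png

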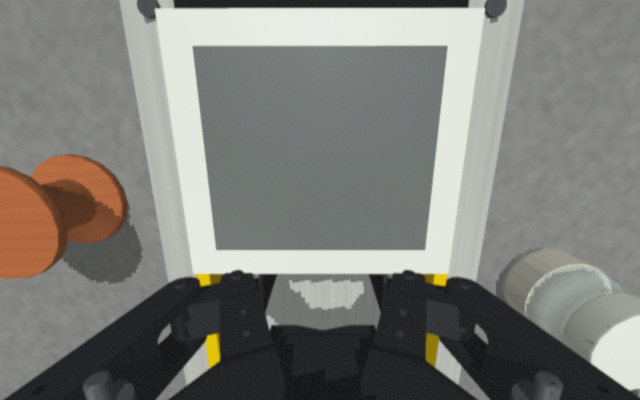

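The box is home: the force climbs to 22 N with no travel, and the stop's black top lies right behind the lid at the top of the picture. I'm backing off, rising, shutting the fingers and going over the green button.

```bash
python3 -m jog '[[-1,-5,0,0],[-2,-10,0,0],[-2,-10,0,0],[0,0,0,0],[0,0,40,0],[0,0,45,0],[0,0,45,0],[0,0,45,0]]'; python3 look.py; python3 -m jog '[[3,45,0,0],[3,45,0,0],[3,45,0,0],[3,45,0,0],[3,45,0,0],[3,45,0,0],[3,45,0,0],[0,0,0,0]]' -1; python3 -m jog '[[0,30,-40,0],[0,0,-40,0],[0,0,-25,0],[0,0,0,0],[0,0,0,0]]'
```

```text
t: 8.95
position: [0.5505, 0.0047, 0.2]
eef_rot: [-2.423, -1.998, -0.001]
wrist_force: [0.3, -0.3, -0.3]
opening: 0.587
grasp_force: 0.0
tcp lane [46.2474  0.8201] [0.5505 0.0047 0.2   ] yaw err -0.0005885461807384972 [ 0.3352 -0.334  -0.3061]
top none
scene 4 [[-7.1, 29.1], [166.8, 48.4], [170.2, -48.1], [-3.3, -71.4]] c [ 81.7 -10.5]
wrist 5 [[180.4, 80.9], [179.3, -80.1], [-12.7, -79.1], [-19.7, -49.4], [-17.5, 81.3]] c [62.  -9.3]
t: 9.9
position: [0.5701, 0.3239, 0.1958]
eef_rot: [-2.417, -2.003, 0.003]
wrist_force: [-0.6, -0.0, -0.3]
opening: -0.004
grasp_force: 0.0
t: 10.4
position: [0.5712, 0.3486, 0.0923]
eef_rot: [-2.424, -1.997, 0.003]
wrist_force: [-0.7, 0.4, 0.7]
opening: -0.001
grasp_force: 0.0
```

Run:
```python
from h import *
from workcell import r
f=r.grab_frame('wrist');g=r.grab_frame('scene')
print(r.get_state()['position'])
for z in(.02,.025):
  for c in blobs(mask(f,(45,80,30),(90,255,255)),60)[:3]:
    p,_=cv2.minEnclosingCircle(c);print(z,p,cv2.contourArea(c),onz(f,p,z))
cv2.imwrite('pics/w2.png',f['img'][:,:,::-1])
```

```text
[0.57305809 0.34946696 0.09549827]
0.02 (315.1682434082031, 194.8412322998047) 1446.0 [0.56817962 0.36250552 0.02      ]
0.025 (315.1682434082031, 194.8412322998047) 1446.0 [0.56854908 0.36367929 0.025     ]
```

View pics/w2.png

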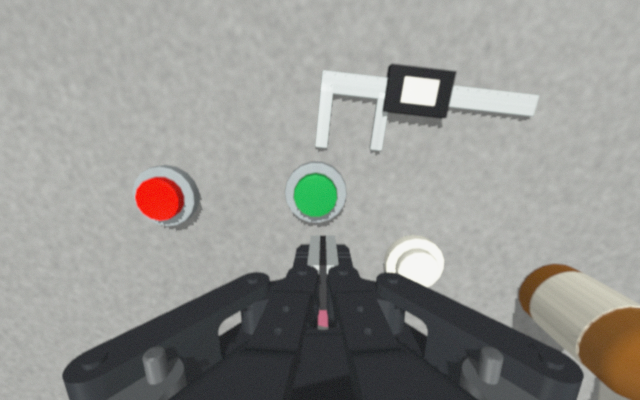

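The wrist view shows the green cap at (315,195), clear of the caliper at (320–540,110), red at (160,198) and white at (415,262). Its centre is (0.568, 0.363), which agrees with the first measurement.

```bash
python3 -m jog '[[-4,14,-20,0],[0,0,-20,0],[0,0,-10,0],[0,0,-10,0],[0,0,0,0],[0,0,0,0]]'; python3 -m jog '[[0,0,-3,0],[0,0,-3,0],[0,0,0,0]]'
```

```text
t: 11.1
position: [0.5684, 0.3632, 0.0342]
eef_rot: [2.424, 1.998, 0.002]
wrist_force: [1.2, 0.5, 0.5]
opening: 0.001
grasp_force: 0.0
t: 11.4
position: [0.5676, 0.3631, 0.0271]
eef_rot: [-2.424, -1.998, 0.001]
wrist_force: [-0.5, -0.1, 0.3]
opening: -0.003
grasp_force: 0.0
```

```bash
for i in 1 2 3; do :; done; python3 -m jog '[[0,0,-2,0],[0,0,-2,0],[0,0,0,0]]'|grep -E "pos|wrist"; python3 -m jog '[[0,0,-2,0],[0,0,-2,0],[0,0,0,0]]'|grep -E "pos|wrist"
```

```text
position: [0.5675, 0.3631, 0.0228]
wrist_force: [0.4, 0.9, 0.6]
position: [0.5679, 0.3633, 0.0194]
wrist_force: [0.0, -1.3, 2.2]
```

Contact at about z = 0.021. I'm pressing on until the force rises steeply, which marks the bottom stop.

```bash
python3 -m jog '[[0,0,-2,0],[0,0,-1,0],[0,0,0,0]]'|grep -E "pos|wrist"; python3 -m jog '[[0,0,-2,0],[0,0,0,0],[0,0,0,0]]'|grep -E "pos|wrist";  python3 -m jog '[[0,0,-2,0],[0,0,0,0],[0,0,0,0]]'|grep -E "pos|wrist"
```

```text
position: [0.568, 0.3633, 0.0166]
wrist_force: [-0.9, 0.7, 3.0]
position: [0.5681, 0.3634, 0.016]
wrist_force: [-3.5, -1.8, 9.5]
position: [0.5682, 0.3634, 0.0158]
wrist_force: [-8.9, -4.6, 19.6]
```

It bottomed out at z = 0.016, with 20 N against the 4 N spring. I'm letting go and checking the box.

```bash
python3 -m jog '[[0,0,8,0],[0,0,20,0],[0,0,40,0],[0,0,40,0],[0,0,40,0],[0,0,0,0],[0,0,0,0]]'; python3 look.py
python3 - <<'E'
import pickle,cv2
w=pickle.load(open('scene.pkl','rb'));cv2.imwrite('pics/e.png',w['img'][:,:,::-1])
E
```

```text
t: 13.6
position: [0.5684, 0.3635, 0.1614]
eef_rot: [2.424, 1.998, 0.004]
wrist_force: [-0.4, -0.0, 0.1]
opening: -0.002
grasp_force: 0.0
tcp lane [401.9405  51.423 ] [0.5684 0.3635 0.1614] yaw err -0.0008881422801487431 [-0.4253 -0.0418  0.1377]
top 4 [[81.6, -47.2], [82.8, -13.7], [167.4, -10.2], [167.6, -48.9]] c [124.8 -30. ]
scene 4 [[-8.5, 33.1], [65.8, -29.6], [68.4, -71.4], [-6.0, -70.0]] c [ 29.9 -34.5]
wrist 8 [[379.8, -26.5], [367.3, -38.5], [351.4, -38.2], [340.1, -24.3], [343.2, -7.3], [354.4, 0.7], [371.2, -1.1], [380.8, -12.2]] c [361.  -18.4]
```

View pics/e.png

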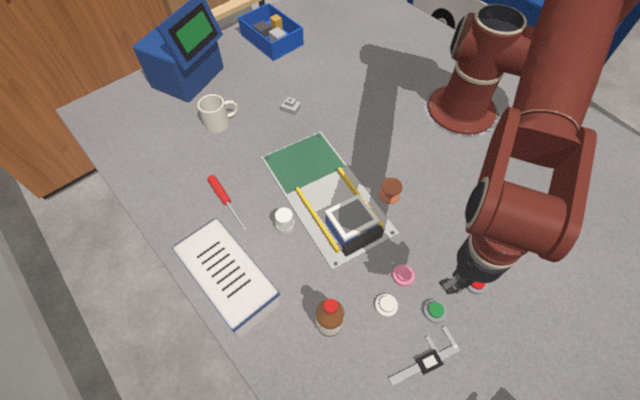

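The box sits square against the stop at about (352,222), between the rails. The green button at (434,310) is up, the bystanders are where they were, and the arm is clear of everything.

```bash
python3 -c "from workcell import r; print(r.close_job())"
```

```text
the job is handed in; nothing more can be done
None
```

The box is home, square against the stop between the rails; the green button was then pressed to its bottom and released, and the job was handed in with the arm clear (no verdict was returned).

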